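# Park the card-box caddy against its buffer

### The job

Push the small wheeled caddy by its rear bar straight ahead until both front swivel castors trail straight, still well short of the parking bay, then steer it nose first along the middle between the bay's two metal strips. Press it squarely and gently against the black sprung stop pad until you feel the pad push back for a moment, then let go and leave it there with its castors still trailing. Keep its wheels on the counter and the box on its seat, and disturb nothing else.

Things in the scene. Friction and masses are not known exactly. Their poses are not given: they have to be found in the camera images.
- caddy: Small plywood trolley, about 0.66 kg plus the loose box on it (0.2 to 0.42 kg), on four 28 mm rubber wheels. Deck 190 mm long, 130 wide, underside at 36 mm, top at 46. Origin: on the counter under the deck's middle; +x forward to the nose, +y left, z up. The box fills x = -23 to +83 mm up to 106 mm high. It rolls with under 1 N; dragged sideways it scrubs with up to about 8 N
- caddy_axle (a point): On the counter midway between the caddy's two rear wheels, at caddy x = -65 mm, y = 0, z = 0. The rear wheels (at y = +-50 mm) do not swivel, so the caddy steers like a cart: this point moves along the caddy's length
- caddy_bar (a point): Middle of the caddy's rear push bar: round steel bar 14 mm thick, 110 mm long, along the caddy's y, at caddy x = -120, y = 0, z = 80 mm. 10 mm posts at its ends run down and forward to the deck. Free above and behind; the deck's edge is 25 mm ahead and 34 mm lower, the box 97 mm ahead. It can be pinched from above, the fingers closing along the caddy's x
- caddy_nose (a point): Middle of the flat front face of the caddy's rubber nose plate (120 mm wide, 25 to 59 mm above the counter), at caddy x = +97, y = 0, z = 41 mm
- castor_left (a joint): Swivel angle (rad) of the left front castor, pivot at caddy x = +62, y = +42 mm, trail 14 mm: 0 = the wheel trails straight behind its pivot, positive = anticlockwise seen from above, +-3.1 (end stops) = the wheel leads. A straight forward run of 70 to 90 mm swings it from any start into trail
- castor_right (a joint): The same for the right front castor, pivot at caddy x = +62, y = -42 mm
- bay: Fixed parking bay: dark wood stop block 150 mm wide, 45 deep, 75 high, with a black rubber stop pad on a steel stem before it. Origin: on the counter, middle of the block's front face; +x is the parking direction (into the block), +y to its left; the middle line is y = 0
- bay_mouth (a point): Middle of the bay's open end, on the counter, at bay x = -250 mm. Two flat aluminium strips (look only, 10 mm wide, 250 mm long), centred 85 mm either side of the middle line, run from here to the block. The stop pad is 80 mm wide, 23 to 61 mm high; its stem is set by hand to a length NOT measured: its face lies anywhere from 20 to 45 mm before the block
- bay_top (a point): Middle of the front upper edge of the stop block, 75 mm above the bay's origin. How the stop pad (below it) feels: a damped spring, about 2 N per mm plus 2.5 N for each 10 mm/s of approach speed, 8 mm of travel, slow to return; press it with 2 to 15 N, never more
- cardbox: Closed cardboard card box 106 x 102 x 60 mm standing loose on the caddy's seat inside 8 mm high lips, its centre 30 mm ahead of the caddy's middle; origin: centre of its underside, at 46 mm height; its x along the caddy's
- stapler: Bystander: black and steel desk stapler 125 x 36 x 55 mm; origin: centre of its underside, x along it
- mug: Bystander: white mug, 76 mm across, 90 mm high, handle at its +y; origin: centre of its underside
- stamp: Bystander: dark wooden hand stamp, 40 mm across, 72 mm high; origin: centre of its underside

How it is judged:
By the outcome, as a careful person would: the job done as asked, in the order asked, and still so for the second after the job is handed in, with the robot touching nothing.
It also fails if it takes over 56 s, if anything falls off the work surface, if the arm or the gripper's body presses on something with over 40 N, if the wrist force passes 120 N, or if a joint passes its speed limit or range.

### The arm

A 6-joint arm with a two-finger parallel gripper is mounted at the origin on the work surface. World frame = base frame: x ahead of the robot, y to its left, z up, the work surface at z = 0. Lengths are in mm, angles in rad, forces in N, time in s.
With the tool pointing down it reaches from about 350 to 975 mm from the base axis. Payload 7.1 kg.
Tool frame: the origin (TCP) lies midway between the tips of the shut fingers; the grasp point (between the pads) lies 19 mm behind it; z points along the fingers, y is the line along which they close (so a half turn about z gives the same grasp; the last joint's range is limited). The gripper opens to 88 mm and grips with 3 to 60 N. Pads are 20 mm wide; open, the fingers measure 115 mm over their backs; the gripper's body (75 mm by 178 mm) begins 61 mm behind the grasp point.
Start: joints at [1.149, 0.423, 1.63, -0, 1.089, -0.019], TCP at [244.965, 574.976, 222.675] pointing down, gripper open.
Joint ranges: [-3, 3], [-0.9, 2.11], [0.09, 2.58], [-1.31, 4.45], [0.11, 2.69], [-2.54, 2.54]. Speed limits (rad/s): [2.39, 2.39, 3.01, 3.14, 3.14, 3.14].

### API

Orientations are given as a rotation vector (axis times angle).
In Python, from workcell import status, eyes, ticket gives the robot as it stands.
- The arm moves only by the shell command python3 -m jog 'ROWS' [OPENING]. ROWS is a JSON list of rows, 1 to 5 of them, each of 6 numbers: dx, dy, dz in mm, then a rotation vector rx, ry, rz in rad; each row shifts and turns the commanded pose from where the row before left it, along the tool's axes as they then stand; what a row does not reach is not made up. A row lasts 1/12 s, in which the tool goes at most 41.7 mm and 0.125 rad, less where a joint would pass 70% of its speed; a pose out of reach is approached as far as the arm can. OPENING is the finger opening in mm, set as the command begins (- or left out keeps the last). The fingers move at their own pace and stop on an object; the grip force is fixed at half the most. Time passes only in rows, so rows that do not move let the fingers close. It prints the time, the measured TCP pose, the force, the opening and the grip force at its end. Input that does not fit is refused with a message, and nothing moves.
- status.get_obs(): the state, without advancing time (a new reading comes with each control period).
- eyes.get_image(name): name is "scene" or "top" or "wrist"; returns a dict with "img" (400x640x3 uint8, red, green, blue), "range_z" (400x640 float32, mm along the optical axis (not along the pixel's ray), 0 where there is no reading), "fx", "fy", "cx", "cy" (pixels), "k1" (the pictures are not rectified: a ray, as slopes to the right and down, at radius r is drawn at 1 + k1 r^2 times it, then the intrinsics apply), "R" (3x3) and "t" (3): a world point X has camera coordinates R X + t. Camera axes: x right, y down, z forward; pixel columns grow to the right and rows downward; lengths in mm; the calibration is good to about 2 mm. A picture is of the moment at which its call begins.
- ticket.close_job(): hands the job in; it is judged then, once.
The state is a dict: "t": time; "qpos": joint angles; "qvel": joint speeds; "joint_torque": joint torques, N m; "ee_pos": TCP position; "orientation": TCP orientation; "ft_force": force on the tool from outside, world axes, zero at the start; "moment": the same for the moment, N m; "width": finger opening in mm; "grasp_force": force on a finger pad.
Only numpy, scipy, OpenCV 4.12 (cv2) and the standard library are available. Lean on these libraries where they do the work, as an engineer would, in place of code of your own. Each camera call takes 0.05 s, during which the arm holds its last target. There are 200 camera calls.

## Working session

There is one attempt and no reset: what is moved stays moved. The work goes in short steps, Python scripts to look and compute and a shell command to move; the robot and the scene stay as the last step left them, time stands still between calls to the robot, and variables do not carry over. Pictures are saved under pics/ and viewed, at most 12 in all, crops included, and the job is handed in when it is done.

```bash
mkdir -p pics; ls
python3 - <<'E'
from workcell import status,eyes
import cv2,numpy as np
print(status.get_obs())
for n in("top","scene"):
    d=eyes.get_image(n); np.savez(f"pics/{n}0.npz",**d)
    cv2.imwrite(f"pics/{n}0.png",d["img"][...,::-1]); print(n,d["fx"],d["fy"],d["cx"],d["cy"],d["k1"],d["R"],d["t"])
E
```

```text
pics
{'t': 0.0, 'qpos': array([ 1.14899690e+00,  4.23835392e-01,  1.63068568e+00,  5.20301435e-05,
        1.08858902e+00, -1.89917817e-02]), 'qvel': array([-0.00140132, -0.00085811,  0.00105937,  0.00039679,  0.00083748,
       -0.00128548]), 'joint_torque': array([-4.74551216e-04, -5.44619787e+01, -2.73672509e+01,  6.43221941e-02,
        2.28555588e-02, -7.39063262e-05]), 'ee_pos': array([244.73387086, 574.49073373, 221.90679502]), 'orientation': array([-6.28421482e-01, -3.07771324e+00,  2.30981964e-03]), 'ft_force': array([ 0.43098028, -0.19833304, -1.18082796]), 'moment': array([-0.03618541, -0.0657708 , -0.03276495]), 'grasp_force': 0.0, 'width': 88.2261959731946}
top 383.2799026592777 383.2799026592777 316.4998921470351 195.27142175162078 -0.07349423058163428 [[-0.0114885  -0.99989728  0.00856997]
 [-0.99578946  0.01066095 -0.09104772]
 [ 0.090947   -0.00957988 -0.99580965]] [ -12.64268223  633.13544237 1106.3214957 ]
scene 437.75659321553826 437.75659321553826 328.2377488038323 204.88697314997995 -0.12441144776831546 [[-0.67499024  0.73772986  0.01195079]
 [ 0.60359176  0.56143034 -0.56610332]
 [-0.42434086 -0.37490082 -0.82424766]] [ 409.9154162  -338.28068122 1381.52157752]
```

View pics/top0.png

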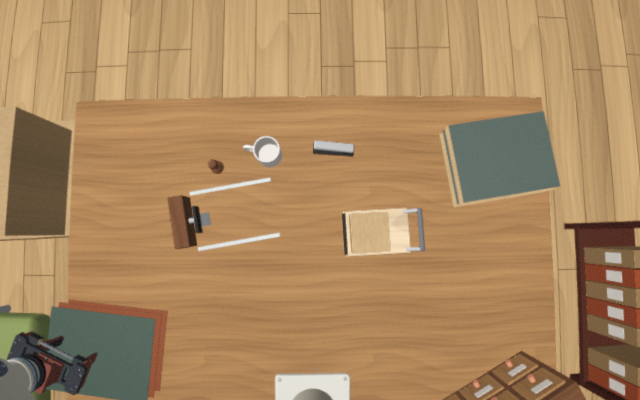

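View pics/scene0.png

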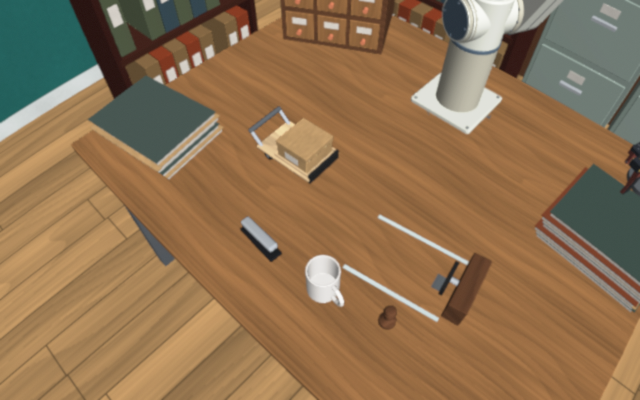

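The top view shows the caddy at about (383,232), nose to the left. The bay block is at (183,222), with strips from (270,180) to (190,193) and (280,236) to (198,249). The mug (267,151), stamp (215,166) and stapler (333,148) lie off the path. I'll enlarge the caddy and the bay.

```bash
cat > h.py <<'E'
import numpy as np, cv2
from scipy.spatial.transform import Rotation as Ro
def w2p(d,X):
    c=np.asarray(X,float)@d["R"].T+d["t"]; s=c[...,:2]/c[...,2:]
    s=s*(1+d["k1"]*(s**2).sum(-1,keepdims=True)); f=float(d["fx"])
    return s*f+[float(d["cx"]),float(d["cy"])]
def p2w(d,uv,z):
    uv=np.asarray(uv,float); q=(uv-[float(d["cx"]),float(d["cy"])])/float(d["fx"]); s=q.copy()
    for _ in range(20): s=q/(1+d["k1"]*(s**2).sum(-1,keepdims=True))
    r=np.concatenate([s,np.ones(s.shape[:-1]+(1,))],-1)@d["R"]; o=-d["R"].T@d["t"]
    return o+r*((z-o[2])/r[...,2:])
def crop(d,x,y,w,h,k,fn):
    im=cv2.resize(d["img"][y:y+h,x:x+w,::-1],None,fx=k,fy=k,interpolation=cv2.INTER_CUBIC); return cv2.imwrite(fn,im)
E
python3 - <<'E'
from h import *
d=np.load("pics/top0.npz")
a=[cv2.resize(d["img"][y:y+h,x:x+w,::-1],None,fx=5,fy=5,interpolation=cv2.INTER_CUBIC) for x,y,w,h in((335,200,160,60),(160,172,160,60))]
cv2.imwrite("pics/c0.png",np.vstack(a))
E
```

```text
(no output)
```

View pics/c0.png

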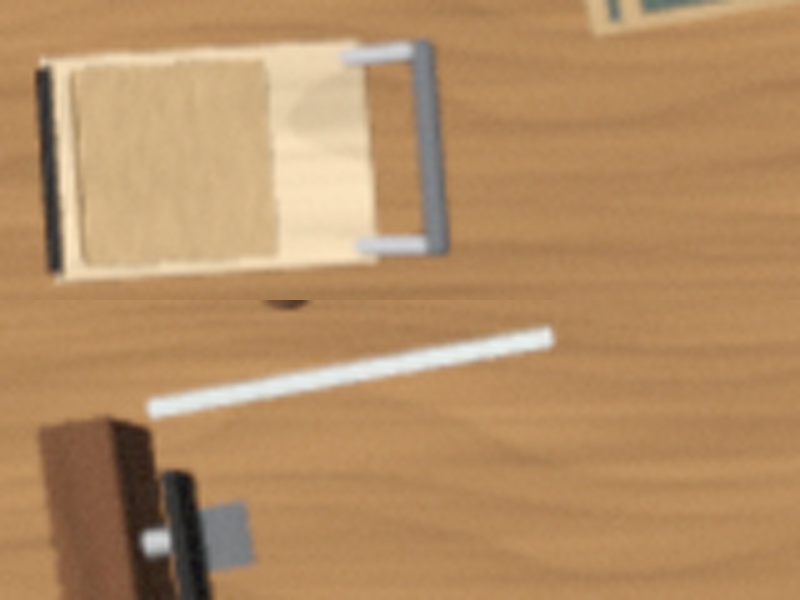

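Run:
```python
from h import *
d=np.load("pics/top0.npz")
im=d["img"].astype(int)
m=((im.min(2)>165)&(im.max(2)-im.min(2)<45)).astype(np.uint8); m[:,:180]=0; m[:,300:]=0; m[:170]=0;m[260:]=0
n,l,s,c=cv2.connectedComponentsWithStats(m)
ends=[]
for i in range(1,n):
    if s[i,4]<60: continue
    v,u=np.nonzero(l==i); P=p2w(d,np.c_[u,v],2)[:,:2]; (cx,sz,a)=cv2.minAreaRect(P.astype(np.float32))
    mu=P.mean(0); vt=np.linalg.svd(P-mu)[2][0]; vt*=np.sign(vt[1]); t=(P-mu)@vt
    print("strip",cx,sz,mu,np.arctan2(vt[1],vt[0]),t.min(),t.max(), (mu+vt*(t.min()+t.max())/2)); ends.append((mu,vt))
q=lambda L,x0,y0,o=0:np.array([[x0+(a+.5)/5-.5,y0+(b-o+.5)/5-.5] for a,b in L])
b=p2w(d,q([(423,42),(437,252)],335,200),84)[:,:2]; print("bar",b,b.mean(0),np.linalg.norm(b[0]-b[1]))
k=p2w(d,q([(40,60),(57,280),(378,262),(358,41)],335,200),46)[:,:2]; print("deck",k,k.mean(0))
f=(k[0]+k[1])/2-(k[2]+k[3])/2; print(np.linalg.norm(f),np.arctan2(f[1],f[0]))
w=k[0]-k[1];print(np.linalg.norm(w),np.arctan2(w[1],w[0])+np.pi/2, np.arctan2(*(b[0]-b[1])[::-1])+np.pi/2)
print("padtop", p2w(d,q([(192,475),(208,590)],160,172,300),61)[:,:2], "graysq",p2w(d,q([(228,535)],160,172,300),0), "blockfrontedge",p2w(d,q([(108,420)],160,172,300),75))
# range of gray sq
for u,v in((205,219),(203,219),(199,219),(195,219),(380,230)): 
    z=float(d["range_z"][v,u]); s=p2w(d,[u,v],0); o=-d["R"].T@d["t"]; r=(s-o); r/= (d["R"][2]@r); print(u,v,z,o+r*z)
```

```text
strip (666.1278076171875, 245.1939697265625) (12.122404098510742, 250.5732879638672) [666.12287954 245.07216964] 1.7376567223128534 -125.1708149785536 125.40724361235259 [666.10324566 245.18874209]
strip (498.6830749511719, 216.55484008789062) (12.336002349853516, 249.37887573242188) [498.75458052 215.44843721] 1.7390810253424647 -123.59654662832413 125.80477654646155 [498.56965062 216.5369549 ]
bar [[ 588.63271755 -309.45680584]
 [ 470.45738643 -313.58482698]] [ 529.54505199 -311.52081641] 118.24740776772076
deck [[ 582.89004041  -94.8801807 ]
 [ 455.77337522 -102.57919247]
 [ 463.2007396  -289.49137193]
 [ 591.7719313  -281.58441072]] [ 523.40902163 -192.13378896]
186.986104588097 1.6144210376399755
127.34960286978497 1.631288932771408 1.6057134565501563
padtop [[600.88871496 322.67209589]
 [534.70572997 312.46269152]] graysq [[568.16253873 318.45746824   0.        ]] blockfrontedge [[631.94730911 367.60589817  75.        ]]
205 219 1152.3770751953125 [566.87634149 318.35952985   2.46058827]
203 219 1155.1612548828125 [ 5.67020078e+02  3.25297424e+02 -3.88923693e-01]
199 219 1115.21826171875 [565.83325466 325.62795884  39.6105767 ]
195 219 1089.4794921875 [565.09944204 329.53533846  65.35304577]
380 230 1047.75927734375 [ 528.21244054 -191.84415305  108.89571172]
```

```bash
cat >> h.py <<'E'
BO=np.array([561.5,354.1]); BA=1.738
ub=np.array([np.cos(BA),np.sin(BA)]); nb=np.array([-ub[1],ub[0]])
def bay(p): p=np.asarray(p)-BO; return np.stack([p@ub,p@nb],-1)
def tool():
    from workcell import status
    o=status.get_obs(); R=Ro.from_rotvec(o["orientation"]).as_matrix(); return o,R
E
python3 - <<'E'
from h import *
d=np.load("pics/top0.npz")
o,R=tool(); print(R.round(3)); tgt=np.array([528.9,-311.5,61]); yaw=1.615
print("yaw of tool y",np.arctan2(R[1,1],R[0,1]), "q1 tgt",np.arctan2(-311.5,528.9))
print("delta tool",R.T@(tgt-o["ee_pos"]))
st=p2w(d,[(313,141),(354,141),(354,157),(313,155)],25)[:,:2]; print("stapler",st)
mu=p2w(d,[(267,152)],45)[:,:2]; print("mug",mu, "stamp",p2w(d,[(214,166)],30)[:,:2])
hull=cv2.convexHull(st.astype(np.float32))
for L0,Rr,ph in[(85,50,1.1),(85,50,1.25),(85,50,1.35),(80,60,1.2),(85,40,1.2),(80,45,1.3)]:
    a=np.array([526.3,-257.]); th=1.615; x,y=bay(a); x+=L0*np.cos(th-BA); y+=L0*np.sin(th-BA); t=th-BA
    seg=[(-1/Rr,ph+t)]; l2=(y-Rr*(np.cos(t)-np.cos(ph))-Rr*(1-np.cos(ph)))/np.sin(ph)
    pts=[];lat=y; X=np.array([x,y]);
    mind=999; nm=[]
    def chk():
        global mind
        u=np.array([np.cos(t),np.sin(t)]);n=np.array([-u[1],u[0]])
        for fx,fy in[(162,-65),(162,65),(162,0),(100,65),(100,-65)]:
            p=X+fx*u+fy*n; w=BO+p[0]*ub+p[1]*nb
            mind=min(mind,-cv2.pointPolygonTest(hull,tuple(map(float,w)),True),np.linalg.norm(w-mu[0])-38)
        nm.append((X+162*u).round())
    for k,dist in((-1/Rr,Rr*(ph+t)),(0,l2),(1/Rr,Rr*ph)):
        for _ in range(50):
            t+=k*dist/50; X=X+dist/50*np.array([np.cos(t),np.sin(t)]); chk()
    print(L0,Rr,ph,"L2",l2,"turn1",Rr,"end",X,t,"mindist",mind,"entry y",[q[1] for q in nm if q[0]>-250][:1])
E
```

```text
[[-0.92   0.392 -0.001]
 [ 0.392  0.92  -0.001]
 [ 0.    -0.001 -1.   ]]
yaw of tool y 1.1679880243739043 q1 tgt -0.532260977741398
delta tool [-608.72208401 -703.50253394  161.95077422]
stapler [[ 797.75892215  -11.04051111]
 [ 796.70434725 -134.86534587]
 [ 747.64736356 -133.77883039]
 [ 754.87395502  -10.59049111]]
mug [[761.38079014 125.20630306]] stamp [[724.03226247 285.83832706]]
85 50 1.1 L2 80.47569670071341 turn1 50 end [-3.92837619e+02  1.16702535e-01] 1.8735013540549517e-16 mindist -22.06231075851599 entry y [np.float64(-37.0)]
85 50 1.25 L2 61.00536944637672 turn1 50 end [-4.04319130e+02  1.30714854e-01] -4.787836793695988e-16 mindist -22.98329661915615 entry y [np.float64(-16.0)]
85 50 1.35 L2 49.46237003077654 turn1 50 end [-4.10043606e+02  1.39590395e-01] -7.008282842946301e-16 mindist -23.370270547852996 entry y [np.float64(-4.0)]
80 60 1.2 L2 54.21752423260201 turn1 60 end [-3.93147011e+02  1.51364972e-01] 1.7139067942650854e-15 mindist -20.337076903298346 entry y [np.float64(-33.0)]
85 40 1.2 L2 80.76269855631631 turn1 40 end [-4.13409490e+02  1.00909982e-01] 1.7694179454963432e-15 mindist -22.76417005116152 entry y []
80 45 1.3 L2 63.31894863597057 turn1 45 end [-4.19146532e+02  1.21679111e-01] 1.9637069748057456e-15 mindist -23.15795528930878 entry y []
```

```bash
cat > plan.py <<'E'
from h import *
from scipy.optimize import minimize
d=np.load("pics/top0.npz")
st=p2w(d,[(354,157),(313,155)],0)[:,:2]; print("stapler near edge",st)
e=(st[1]-st[0])/np.linalg.norm(st[1]-st[0]); nn=np.array([e[1],-e[0]])
if nn[0]<0: nn=-nn
S=bay(np.array([st[0],st[1],st[1]+36*nn,st[0]+36*nn])); M=bay([761.4,125.2]); print(S.round(),M.round())
edge=np.array([(a,b) for b in(-65,65) for a in np.linspace(-30,162,14)]+[(162,y) for y in(-60,-40,-20,0,20,40,60)])
def sim(k,X,t,ds):
    P=[(X[0],X[1],t)]
    for c in k:
        for _ in range(2):
            h=ds/2; tm=t+c*h/2; X=X+h*np.array([np.cos(tm),np.sin(tm)]); t+=c*h; P.append((X[0],X[1],t))
    return np.array(P)
def body(P,B):
    c,s=np.cos(P[:,2:]),np.sin(P[:,2:]); return np.stack([P[:,:1]+c*B[:,0]-s*B[:,1],P[:,1:2]+s*B[:,0]+c*B[:,1]],-1)
def clr(P):
    Q=body(P,edge); m=np.linalg.norm(Q-M,axis=-1)-38
    c=S.mean(0); ax=(S[1]-S[0])/np.linalg.norm(S[1]-S[0]); ay=np.array([-ax[1],ax[0]])
    L=Q-c; q=np.stack([abs(L@ax)-62.5,abs(L@ay)-18],-1); s=np.linalg.norm(np.maximum(q,0),axis=-1)+np.minimum(q.max(-1),0)
    return m,s
if __name__=="__main__":
  for L0 in(75,85,100):
    x,y=bay([526.3,-257.]); t=1.615-BA; X=np.array([x+L0*np.cos(t),y+L0*np.sin(t)]); ds=15.; 
    n=int((-200-X[0]+45)//ds)
    def cost(k):
        P=sim(k,X,t,ds); m,s=clr(P); N=P[:,:2]+162*np.c_[np.cos(P[:,2]),np.sin(P[:,2])]
        w=1/(1+np.exp(-(N[:,0]+235)/8)); 
        return (w*(N[:,1]**2+(100*P[:,2])**2)).sum()/40+200*(P[-1,1]**2+(100*P[-1,2])**2)/20+3*(np.minimum(m-12,0)**2).sum()+3*(np.minimum(s-12,0)**2).sum()+20000*(np.diff(k)**2).sum()+ 1e5*(k[-3:]**2).sum()+(P[-1,0]+200)**2
    best=None
    for s0 in range(4):
        k0=np.random.default_rng(s0).normal(0,.004,n)+np.r_[-np.ones(n//3)*.008,np.ones(n-n//3)*.004]
        r=minimize(cost,k0,bounds=[(-1/45,1/45)]*n,method="L-BFGS-B",options=dict(maxfun=40000))
        if best is None or r.fun<best.fun: best=r
    P=sim(best.x,X,t,ds); m,s=clr(P); N=P[:,:2]+162*np.c_[np.cos(P[:,2]),np.sin(P[:,2])]
    print(L0,best.fun,"clear",m.min(),s.min(),(best.x*15).round(3))
    print(np.c_[P,N][::4].round(2))
E
python3 plan.py
```

```text
stapler near edge [[ 752.45016768 -136.53318729]
 [ 759.8360138   -10.63010786]]
[[-516. -107.]
 [-393. -135.]
 [-401. -170.]
 [-524. -142.]] [-259. -159.]
75 159.0067268202337 clear 15.267414785630962 31.967422220289034 [-0.333 -0.247 -0.101 -0.014  0.012  0.007 -0.007 -0.016  0.002  0.081
  0.236  0.333  0.084 -0.004  0.001  0.004  0.004  0.003  0.002  0.002
  0.001  0.001  0.011  0.06 ]
[[-5.2229e+02  1.2721e+02 -1.2000e-01 -3.6151e+02  1.0733e+02]
 [-4.9544e+02  1.1474e+02 -7.0000e-01 -3.7187e+02  9.9700e+00]
 [-4.7417e+02  9.3600e+01 -8.2000e-01 -3.6346e+02 -2.4670e+01]
 [-4.5343e+02  7.1930e+01 -8.0000e-01 -3.4043e+02 -4.4150e+01]
 [-4.3271e+02  5.0230e+01 -8.2000e-01 -3.2244e+02 -6.8440e+01]
 [-4.1182e+02  2.8710e+01 -7.4000e-01 -2.9210e+02 -8.0430e+01]
 [-3.8554e+02  1.5060e+01 -1.7000e-01 -2.2587e+02 -1.2320e+01]
 [-3.5572e+02  1.1840e+01 -9.0000e-02 -1.9437e+02 -2.6300e+00]
 [-3.2584e+02  9.2000e+00 -8.0000e-02 -1.6442e+02 -4.5300e+00]
 [-2.9594e+02  6.7600e+00 -8.0000e-02 -1.3443e+02 -5.9000e+00]
 [-2.6602e+02  4.4800e+00 -7.0000e-02 -1.0446e+02 -7.4800e+00]
 [-2.3610e+02 
[... 1379 characters left out ...]
7e+02]
 [-4.7073e+02  1.1152e+02 -7.3000e-01 -3.4978e+02  3.7500e+00]
 [-4.4993e+02  8.9930e+01 -8.3000e-01 -3.4106e+02 -3.0040e+01]
 [-4.2955e+02  6.7910e+01 -8.2000e-01 -3.1913e+02 -5.0630e+01]
 [-4.0951e+02  4.5590e+01 -8.6000e-01 -3.0321e+02 -7.6660e+01]
 [-3.8746e+02  2.5440e+01 -5.3000e-01 -2.4734e+02 -5.5860e+01]
 [-3.5866e+02  1.7810e+01 -1.3000e-01 -1.9795e+02 -2.5700e+00]
 [-3.2891e+02  1.3950e+01 -1.3000e-01 -1.6824e+02 -6.7500e+00]
 [-2.9914e+02  1.0270e+01 -1.2000e-01 -1.3827e+02 -8.8600e+00]
 [-2.6934e+02  6.8300e+00 -1.1000e-01 -1.0835e+02 -1.1250e+01]
 [-2.3952e+02  3.5300e+00 -1.1000e-01 -7.8470e+01 -1.4050e+01]
 [-2.0961e+02  1.3100e+00 -0.0000e+00 -4.7610e+01  1.1100e+00]]
```

```bash
python3 - <<'E'
from plan import *
for L0,R1,R2,ph in[(85,50,50,.95),(85,45,45,.85),(85,50,50,.85),(80,50,40,1.0)]:
    x,y=bay([526.3,-257.]); t=1.615-BA; X=np.array([x+L0*np.cos(t),y+L0*np.sin(t)])
    L=(X[1]-R1*(np.cos(t)-np.cos(ph))-R2*(1-np.cos(ph)))/np.sin(ph)
    ks=[-1/R1]*round(R1*(ph+t))+[0]*round(L)+[1/R2]*round(R2*ph)
    P=sim(ks,X,t,1.); m,s=clr(P); print(L0,R1,R2,ph,"L",L,P[-1],m.min(),s.min())
E
python3 -m jog '[[-24,-28,0,0,0,0],[-24,-28,0,0,0,0],[-24,-28,0,0,0,0],[-24,-28,0,0,0,0],[-24,-28,0,0,0,0]]' 60
python3 -m jog '[[-24,-28,0,0,0,0],[-24,-28,0,0,0,0],[-24,-28,0,0,0,0],[-24,-28,0,0,0,0],[-24,-28,0,0,0,0]]'
python3 -m jog '[[-24,-28,0,0,0,0],[-24,-28,0,0,0,0],[-24,-28,0,0,0,0],[-24,-28,0,0,0,0],[-24,-28,0,0,0,0]]'
python3 -m jog '[[-24,-28,0,0,0,0],[-24,-28,0,0,0,0],[-24,-28,0,0,0,0],[-24,-28,0,0,0,0],[-24,-28,0,0,0,0]]'
python3 -m jog '[[-24,-28,0,0,0,0],[-24,-28,0,0,0,0],[-24,-28,0,0,0,0],[-24,-28,0,0,0,0],[0,0,0,0,0,0]]'
python3 -m jog '[[0,0,0,0,0,-0.112],[0,0,0,0,0,-0.112],[0,0,0,0,0,-0.112],[0,0,0,0,0,-0.111],[0,0,0,0,0,0]]'
python3 - <<'E'
from h import *
o,R=tool(); print(o["t"],o["qpos"].round(3),"yaw",np.arctan2(R[1,1],R[0,1]),R[:,2].round(4),"delta",R.T@(np.array([528.9,-311.5,61])-o["ee_pos"]))
E
```

```text
stapler near edge [[ 752.45016768 -136.53318729]
 [ 759.8360138   -10.63010786]]
[[-516. -107.]
 [-393. -135.]
 [-401. -170.]
 [-524. -142.]] [-259. -159.]
85 50 50 0.95 L 103.91888218490038 [-3.75627716e+02  9.34567500e-01  1.70000000e-02] 3.921640114155963 7.588278549824409
85 45 45 0.85 L 127.41132165644507 [-3.67215341e+02 -6.46307301e-01 -1.18888889e-02] -3.684826744780004 27.37708587702523
85 50 50 0.85 L 122.93577074520009 [-3.62158808e+02  1.04661276e+00 -3.00000000e-03] -2.6837420894702433 31.879346272892995
80 50 40 1.0 L 101.72849757973106 [-3.92846923e+02 -6.20858173e-01 -3.00000000e-03] 8.218803667645979 -7.723666615656491
t: 0.52
ee_pos: [300.4, 397.3, 222.3]
orientation: [-0.627, -3.078, 0.001]
ft_force: [0.8, -0.3, -0.1]
width: 60.6
grasp_force: 0.0
t: 0.93
ee_pos: [355.9, 221.5, 222.6]
orientation: [-0.628, -3.078, 0.0]
ft_force: [0.3, -0.1, 0.0]
width: 60.0
grasp_force: 0.0
t: 1.35
ee_pos: [411.5, 45.6, 222.7]
orientation: [0.628, 3.078, 0.0]
ft_force: [0.0, 0.8, 0.2]
width: 60.1
grasp_force: 0.0
t: 1.77
ee_pos: [467.0, -130.3, 222.5]
orientation: [-0.629, -3.078, -0.0]
ft_force: [0.6, 0.5, -0.3]
width: 60.2
grasp_force: 0.0
t: 2.18
ee_pos: [513.2, -274.5, 222.6]
orientation: [0.633, 3.075, -0.003]
ft_force: [-0.9, 0.2, 0.6]
width: 60.2
grasp_force: 0.0
t: 2.6
ee_pos: [511.0, -268.4, 222.3]
orientation: [0.076, -3.14, -0.001]
ft_force: [-0.0, 0.8, -0.1]
width: 59.9
grasp_force: 0.0
2.6 [-0.504  0.354  1.737  0.     1.051 -2.123] yaw 1.6190409469416631 [-9.e-04  6.e-04 -1.e+00] delta [-15.91692212 -44.00948273 161.25562819]
```

```bash
python3 -m jog '[[-8,-22,0,0,0,0],[-8,-22,0,0,0,0],[0,0,20,0,0,0],[0,0,20,0,0,0],[0,0,0,0,0,0]]' 50
python3 - <<'E'
from h import *
from workcell import eyes
d=eyes.get_image("wrist"); np.savez("pics/w1.npz",**d); cv2.imwrite("pics/w1.png",d["img"][...,::-1])
o,R=tool(); print(o["ee_pos"]); print("bar expected px",w2p(d,np.array([[528.9,-311.5,80],[473.9,-313.9,80],[583.9,-309,80]])), "TCP drop", w2p(d,np.array([[*o["ee_pos"][:2],80]])))
E
```

```text
t: 3.02
ee_pos: [527.1, -310.8, 178.9]
orientation: [0.064, -3.135, -0.006]
ft_force: [-0.3, 0.6, -1.4]
width: 50.0
grasp_force: 0.0
[ 527.83923716 -311.12387924  180.66131406]
bar expected px [[320.24795289 211.57352592]
 [319.96021904 148.53474658]
 [320.61595562 268.09850687]] TCP drop [[320.72035249 210.44017489]]
```

View pics/w1.png

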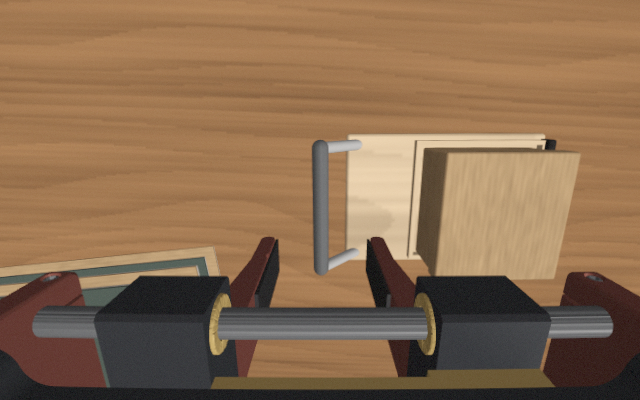

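The wrist picture shows the bar running vertically from (320,146) to (321,270), centred between the open fingers and parallel to the expected line, so I can go straight down and grip.

```bash
python3 -m jog '[[0,0,30,0,0,0],[0,0,30,0,0,0],[0,0,30,0,0,0],[0,0,20,0,0,0],[0,0,10,0,0,0]]'
python3 -m jog '[[0,0,0,0,0,0],[0,0,0,0,0,0],[0,0,0,0,0,0]]'
python3 -m jog '[[0,0,0,0,0,0],[0,0,0,0,0,0],[0,0,0,0,0,0],[0,0,0,0,0,0],[0,0,0,0,0,0]]' 8
python3 -m jog '[[0,0,0,0,0,0],[0,0,0,0,0,0],[0,0,0,0,0,0]]'
python3 - <<'E'
from h import *
o,R=tool(); print(o["t"],o["ee_pos"],"yaw",np.arctan2(R[1,1],R[0,1]),R[:,2].round(4),o["ft_force"],o["moment"],o["width"])
E
```

```text
t: 3.48
ee_pos: [528.5, -311.3, 61.1]
orientation: [0.067, -3.139, -0.002]
ft_force: [0.3, -0.6, -0.7]
width: 49.9
grasp_force: 0.0
t: 3.73
ee_pos: [530.6, -312.9, 64.5]
orientation: [-0.069, 3.139, -0.002]
ft_force: [0.7, 0.4, 0.5]
width: 49.9
grasp_force: 0.0
t: 4.15
ee_pos: [529.5, -312.4, 63.0]
orientation: [-0.069, 3.14, -0.0]
ft_force: [0.4, -0.2, 0.0]
width: 20.2
grasp_force: 0.0
t: 4.4
ee_pos: [529.4, -312.3, 62.8]
orientation: [-0.069, 3.141, -0.0]
ft_force: [-0.6, 0.2, 1.1]
width: 12.9
grasp_force: 30.0
4.4 [ 529.43427578 -312.32435911   62.75922252] yaw 1.6149926826632879 [ 1.e-04 -1.e-04 -1.e+00] [-0.60752449  0.23556818  1.11880238] [0.11020657 0.06812141 0.05557699] 12.87080143248183
```

```bash
python3 -m jog '[[0,2,0,0,0,0],[0,4,0,0,0,0],[0,5,0,0,0,0],[0,5,0,0,0,0],[0,5,0,0,0,0]]'
python3 -m jog '[[0,5,0,0,0,0],[0,5,0,0,0,0],[0,5,0,0,0,0],[0,5,0,0,0,0],[0,5,0,0,0,0]]'
python3 -m jog '[[0,5,0,0,0,0],[0,5,0,0,0,0],[0,5,0,0,0,0],[0,5,0,0,0,0],[0,5,0,0,0,0]]'
python3 -m jog '[[0,5,0,0,0,0],[0,4,0,0,0,0],[0,3,0,0,0,0],[0,2,0,0,0,0],[0,1,0,0,0,0]]'
python3 -m jog '[[0,0,0,0,0,0],[0,0,0,0,0,0]]'
python3 - <<'E'
from h import *
from workcell import eyes
o,R=tool(); y=np.arctan2(R[1,1],R[0,1]); u=np.array([np.cos(y),np.sin(y)]); print(o["ee_pos"],"yaw",y,"bay axle",bay(o["ee_pos"][:2]+55*u),y-BA,o["ft_force"])
d=eyes.get_image("top"); np.savez("pics/t2.npz",**d); a=crop(d,170,130,270,140,3,"pics/t2.png")
E
```

```text
t: 4.82
ee_pos: [528.5, -290.7, 62.8]
orientation: [-0.07, 3.141, -0.0]
ft_force: [-0.6, -0.8, 2.1]
width: 13.2
grasp_force: 30.0
t: 5.23
ee_pos: [527.3, -265.8, 62.7]
orientation: [0.07, -3.141, -0.0]
ft_force: [-0.8, -1.1, 2.6]
width: 13.3
grasp_force: 30.0
t: 5.65
ee_pos: [526.1, -240.8, 62.7]
orientation: [0.07, -3.141, -0.0]
ft_force: [-1.2, -1.0, 3.2]
width: 13.6
grasp_force: 30.0
t: 6.07
ee_pos: [525.5, -226.0, 62.7]
orientation: [0.07, -3.141, -0.0]
ft_force: [-0.7, -1.0, 4.0]
width: 13.2
grasp_force: 30.0
t: 6.23
ee_pos: [525.5, -226.2, 62.6]
orientation: [0.069, -3.141, -0.0]
ft_force: [-2.5, 0.6, 3.9]
width: 13.1
grasp_force: 30.0
[ 525.5059173  -226.24084612   62.63512316] yaw 1.6149207910272503 bay axle [-511.6731323   125.32344732] -0.12307920897274971 [-2.46485547  0.56468857  3.86018642]
```

View pics/t2.png

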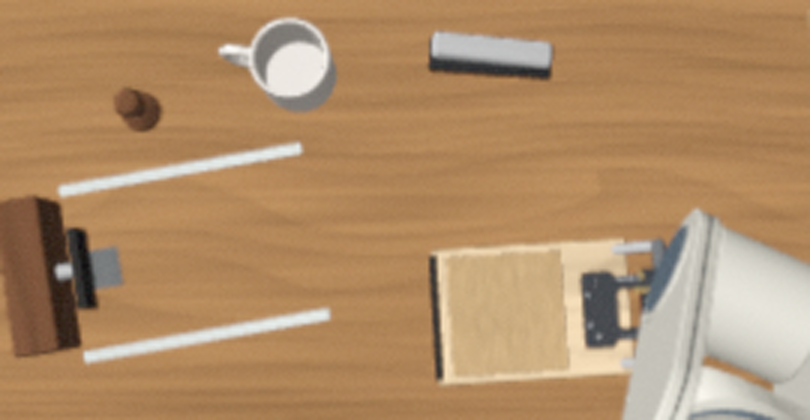

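The castors have had 86 mm of straight run. The nose is at about (437,318) in the crop, well short of the strip ends at (328,315) and (300,148), and the box is still on its seat. Next I'll choose the S-curve numbers with enough clearance.

```bash
python3 - <<'E' | tail -14
from plan import *
X=np.array([-511.7,125.3]); t=-.123; res=[]
for R1 in(25,35,45):
 for R2 in(25,35,45):
  for ph in(.8,.85,.9,.95,1.0):
   for psi in(0,.05,.1):
    R3=150/psi if psi else 1e9; off=R3*(1-np.cos(psi)) if psi else 0
    L=(X[1]-off-R1*(np.cos(t)-np.cos(ph))-R2*(np.cos(psi)-np.cos(ph)))/np.sin(ph)
    ks=[-1/R1]*round(R1*(ph+t))+[0]*round(L)+[1/R2]*round(R2*(ph-psi))
    P=sim(ks,X,t,1.); m,s=clr(P); N=P[:,:2]+162*np.c_[np.cos(P[:,2]),np.sin(P[:,2])]; i=np.argmax(N[:,0]>-250)
    res.append((min(m.min(),s.min()),R1,R2,ph,psi,round(L,1),*P[-1].round(2),*N[i].round(0),m.min(),s.min()))
res.sort(); print(np.array(res)[-14:].round(2))
E
```

```text
-3.9147e+02  8.3000e+00 -9.0000e-02 -2.4900e+02 -4.7000e+01  1.1540e+01
   1.5270e+01]
 [ 1.2330e+01  3.5000e+01  4.5000e+01  9.0000e-01  1.0000e-01  1.1240e+02
  -3.8774e+02  8.5000e+00 -9.0000e-02 -2.4900e+02 -4.8000e+01  1.2330e+01
   1.5270e+01]
 [ 1.3200e+01  2.5000e+01  2.5000e+01  9.0000e-01  1.0000e-01  1.2660e+02
  -3.9758e+02  9.1900e+00 -8.0000e-02 -2.5000e+02 -4.1000e+01  1.3200e+01
   1.5400e+01]
 [ 1.4040e+01  2.5000e+01  3.5000e+01  9.0000e-01  1.0000e-01  1.2190e+02
  -3.9386e+02  9.4400e+00 -8.0000e-02 -2.5000e+02 -4.3000e+01  1.4040e+01
   1.5400e+01]
 [ 1.4860e+01  2.5000e+01  4.5000e+01  9.0000e-01  1.0000e-01  1.1710e+02
  -3.9014e+02  9.6800e+00 -8.0000e-02 -2.5000e+02 -4.3000e+01  1.4860e+01
   1.5400e+01]]
```

```bash
python3 -m jog '[[1.5,0.85,0,0,0,0.0277],[1.5,0.85,0,0,0,0.0277],[3,1.75,0,0,0,0.0555],[3,1.75,0,0,0,0.0555],[3,1.75,0,0,0,0.0555]]'
python3 -m jog '[[3,1.75,0,0,0,0.0555],[3,1.75,0,0,0,0.0555],[3,1.75,0,0,0,0.0555],[3,1.75,0,0,0,0.0555],[3,1.75,0,0,0,0.0555]]'
python3 -m jog '[[3,1.75,0,0,0,0.0555],[3,1.75,0,0,0,0.0555],[3,1.75,0,0,0,0.0555],[3,1.75,0,0,0,0.0555]]'
python3 -m jog '[[1.5,0.85,0,0,0,0.0277],[1.5,0.85,0,0,0,0.0277],[0,0,0,0,0,0],[0,0,0,0,0,0]]'
cat > st.py <<'E'
from h import *
o,R=tool(); y=np.arctan2(R[1,1],R[0,1]); u=np.array([np.cos(y),np.sin(y)]); print(o["t"],o["ee_pos"].round(2),"axle",bay(o["ee_pos"][:2]+55*u).round(2),"hd",round(y-BA,4),o["ft_force"].round(1),o["moment"].round(2),"nose",bay(o["ee_pos"][:2]+217*u).round(1),o["qpos"].round(2))
E
python3 st.py
```

```text
t: 6.7
ee_pos: [514.0, -219.1, 62.7]
orientation: [0.283, 3.128, -0.0]
ft_force: [-0.7, -0.6, 2.6]
width: 13.2
grasp_force: 30.0
t: 7.12
ee_pos: [502.2, -206.4, 62.7]
orientation: [0.713, 3.059, 0.0]
ft_force: [-1.2, 0.6, 2.8]
width: 13.4
grasp_force: 30.0
t: 7.45
ee_pos: [495.5, -194.2, 62.7]
orientation: [1.048, 2.961, 0.0]
ft_force: [0.3, 0.3, 1.4]
width: 13.2
grasp_force: 30.0
t: 7.78
ee_pos: [494.3, -191.0, 62.7]
orientation: [1.124, 2.933, 0.0]
ft_force: [-0.4, 0.6, 2.3]
width: 13.3
grasp_force: 30.0
7.7833 [ 494.26 -190.97   62.68] axle [-492.05  113.96] hd -0.8992 [-0.4  0.6  2.3] [0.16 0.08 0.08] nose [-391.2  -12.8] [-0.39  0.53  1.93  0.    0.68 -1.23]
```

```bash
python3 -m jog '[[0,2,0,0,0,0],[0,4,0,0,0,0],[0,5,0,0,0,0],[0,5,0,0,0,0],[0,5,0,0,0,0]]'
python3 -m jog '[[0,5,0,0,0,0],[0,5,0,0,0,0],[0,5,0,0,0,0],[0,5,0,0,0,0],[0,5,0,0,0,0]]'
python3 -m jog '[[0,5,0,0,0,0],[0,3,0,0,0,0],[0,2,0,0,0,0],[0,1,0,0,0,0]]'
python3 st.py
python3 - <<'E'
from h import *
from workcell import eyes
d=eyes.get_image("top"); np.savez("pics/t3.npz",**d); crop(d,170,130,230,130,3,"pics/t3.png")
o,R=tool(); y=np.arctan2(R[1,1],R[0,1]); u=np.array([np.cos(y),np.sin(y)]); n=np.array([-u[1],u[0]]); b=o["ee_pos"][:2]
for a,l,z in((215,65,46),(215,-65,46),(217,60,59),(217,-60,59),(203,51,106),(203,-51,106),(97,-51,106)):
    p=w2p(d,np.r_[b+a*u+l*n,z]); print((a,l,z),((p-[170,130]+.5)*3-.5).round(0))
E
```

```text
t: 8.2
ee_pos: [508.6, -174.9, 62.7]
orientation: [-1.125, -2.933, -0.0]
ft_force: [-2.3, 0.0, 2.9]
width: 13.5
grasp_force: 30.0
t: 8.62
ee_pos: [525.2, -156.2, 62.7]
orientation: [-1.125, -2.933, -0.0]
ft_force: [-2.1, 0.4, 5.0]
width: 13.3
grasp_force: 30.0
t: 8.95
ee_pos: [532.4, -148.2, 62.7]
orientation: [-1.125, -2.933, -0.0]
ft_force: [-1.9, 0.8, 4.2]
width: 13.6
grasp_force: 30.0
8.95 [ 532.41 -148.24   62.65] axle [-456.28   69.22] hd -0.8994 [-1.9  0.8  4.2] [0.06 0.22 0.02] nose [-355.5  -57.6] [-0.29  0.55  1.88  0.    0.71 -1.13]
(215, 65, 46) [364. 201.]
(215, -65, 46) [452. 102.]
(217, 60, 59) [365. 195.]
(217, -60, 59) [447. 102.]
(203, 51, 106) [380. 193.]
(203, -51, 106) [453. 111.]
(97, -51, 106) [539. 186.]
```

View pics/t3.png

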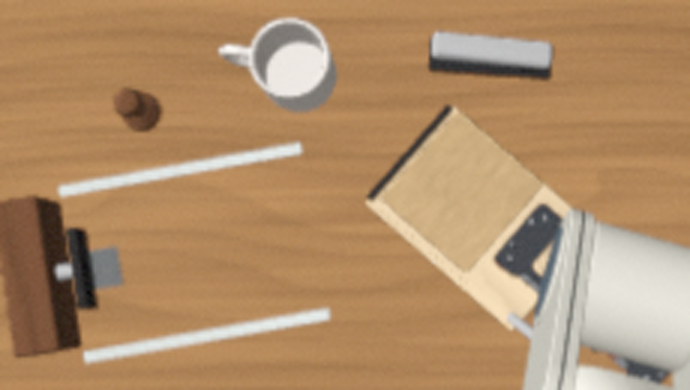

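The picture shows the nose plate from (369,199) to (450,106) in the crop, within about 1.5 camera pixels of the prediction. The box is seated and the stapler and mug are clear, so I'll drive the rest of the leg.

```bash
python3 -m jog '[[0,2,0,0,0,0],[0,4,0,0,0,0],[0,5,0,0,0,0],[0,5,0,0,0,0],[0,5,0,0,0,0]]'
python3 -m jog '[[0,5,0,0,0,0],[0,5,0,0,0,0],[0,5,0,0,0,0],[0,5,0,0,0,0],[0,5,0,0,0,0]]'
python3 -m jog '[[0,5,0,0,0,0],[0,4,0,0,0,0],[0,3,0,0,0,0],[0,2,0,0,0,0],[0,0,0,0,0,0]]'
python3 st.py
```

```text
t: 9.42
ee_pos: [546.5, -132.5, 62.6]
orientation: [-1.125, -2.933, -0.0]
ft_force: [-2.0, 1.0, 4.3]
width: 13.5
grasp_force: 30.0
t: 9.83
ee_pos: [563.3, -113.9, 62.7]
orientation: [-1.125, -2.933, -0.0]
ft_force: [-1.6, 1.0, 4.6]
width: 13.3
grasp_force: 30.0
t: 10.25
ee_pos: [572.7, -103.6, 62.6]
orientation: [1.125, 2.933, 0.0]
ft_force: [-3.2, 2.0, 3.3]
width: 13.1
grasp_force: 30.0
10.25 [ 572.74 -103.57   62.65] axle [-418.94   22.02] hd -0.8995 [-3.2  2.   3.3] [0.42 0.27 0.14] nose [-318.2 -104.8] [-0.2   0.58  1.81  0.    0.74 -1.04]
```

```bash
python3 -m jog '[[-1.35,1.02,0,0,0,-0.025],[-1.35,1.02,0,0,0,-0.025],[-2.7,2.05,0,0,0,-0.05],[-2.7,2.05,0,0,0,-0.05],[-2.7,2.05,0,0,0,-0.05]]'
python3 -m jog '[[-2.7,2.05,0,0,0,-0.05],[-2.7,2.05,0,0,0,-0.05],[-2.7,2.05,0,0,0,-0.05],[-2.7,2.05,0,0,0,-0.05],[-2.7,2.05,0,0,0,-0.05]]'
python3 -m jog '[[-2.7,2.05,0,0,0,-0.05],[-2.7,2.05,0,0,0,-0.05],[-2.7,2.05,0,0,0,-0.05]]'
python3 st.py
```

```text
t: 10.67
ee_pos: [586.8, -104.6, 62.7]
orientation: [0.821, 3.031, -0.0]
ft_force: [0.4, -0.8, 2.4]
width: 12.9
grasp_force: 30.0
t: 11.08
ee_pos: [603.7, -101.1, 62.8]
orientation: [0.437, 3.109, -0.0]
ft_force: [0.4, 0.4, 1.8]
width: 13.0
grasp_force: 30.0
t: 11.33
ee_pos: [613.0, -96.9, 62.8]
orientation: [0.203, 3.133, -0.0]
ft_force: [0.7, 0.2, 1.3]
width: 12.6
grasp_force: 30.0
11.3333 [613.03 -96.89  62.79] axle [-400.68    8.15] hd -0.2968 [0.7 0.2 1.3] [ 0.04 -0.06 -0.17] nose [-245.8  -39.2] [-0.18  0.63  1.73 -0.    0.79 -1.62]
```

```bash
python3 -m jog '[[-2.7,2.05,0,0,0,-0.05],[-2.7,2.05,0,0,0,-0.05],[-1.8,1.5,0,0,0,-0.033],[-1,1,0,0,0,-0.02],[-0.8,1,0,0,0,-0.014]]'
python3 -m jog '[[0,0,0,0,0,0],[0,0,0,0,0,0]]'
python3 st.py
python3 - <<'E'
from h import *
from workcell import eyes
d=eyes.get_image("top"); np.savez("pics/t4.npz",**d); crop(d,170,130,200,130,4,"pics/t4.png")
o,R=tool(); y=np.arctan2(R[1,1],R[0,1]); u=np.array([np.cos(y),np.sin(y)]); n=np.array([-u[1],u[0]]); b=o["ee_pos"][:2]
for a,l,z in((215,65,46),(215,-65,46),(217,60,59),(217,-60,59),(203,51,106),(203,-51,106),(97,-51,106)):
    p=w2p(d,np.r_[b+a*u+l*n,z]); print((a,l,z),((p-[170,130]+.5)*4-.5).round(0))
E
```

```text
t: 11.75
ee_pos: [622.2, -89.8, 62.8]
orientation: [-0.056, 3.139, -0.001]
ft_force: [1.9, 0.0, 1.3]
width: 13.5
grasp_force: 30.0
t: 11.92
ee_pos: [621.8, -89.5, 62.8]
orientation: [-0.053, 3.14, -0.0]
ft_force: [2.6, -0.5, 1.0]
width: 13.3
grasp_force: 30.0
11.9167 [621.8  -89.54  62.81] axle [-392.97    7.07] hd -0.1333 [ 2.6 -0.5  1. ] [ 0.05 -0.35 -0.17] nose [-232.4  -14.5] [-0.16  0.63  1.71  0.    0.8  -1.77]
(215, 65, 46) [392. 377.]
(215, -65, 46) [386. 199.]
(217, 60, 59) [387. 370.]
(217, -60, 59) [381. 204.]
(203, 51, 106) [398. 355.]
(203, -51, 106) [393. 207.]
(97, -51, 106) [546. 201.]
```

View pics/t4.png

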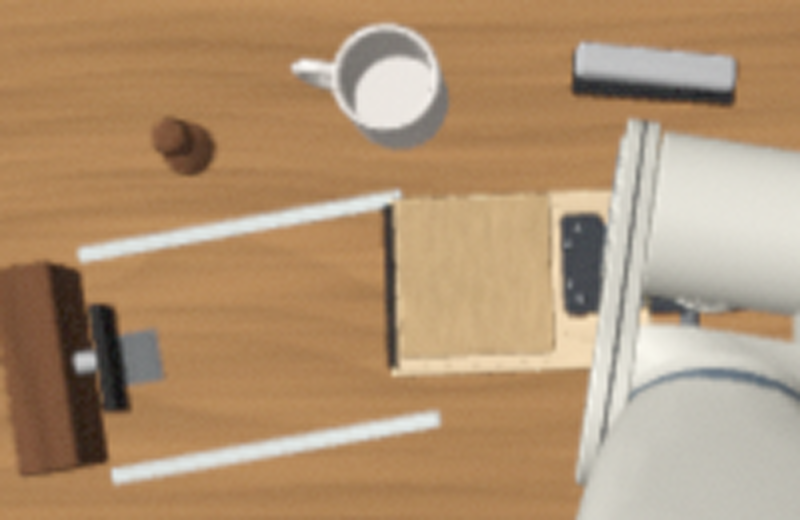

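The nose plate runs from (386,206) to (392,368) in the crop, about 3 mm behind the prediction and laterally as expected. It is entering between the strips, whose open ends are at (398,197) and (437,420). Next is a gentle arc onto the middle line.

```bash
python3 -m jog '[[-0.14,2.1,0,0,0,-0.0027],[-0.14,2.1,0,0,0,-0.0027],[-0.28,4.2,0,0,0,-0.0053],[-0.28,4.2,0,0,0,-0.0053],[-0.28,4.2,0,0,0,-0.0053]]'
python3 -m jog '[[-0.28,4.2,0,0,0,-0.0053],[-0.28,4.2,0,0,0,-0.0053],[-0.28,4.2,0,0,0,-0.0053],[-0.28,4.2,0,0,0,-0.0053],[-0.28,4.2,0,0,0,-0.0053]]'
python3 -m jog '[[-0.28,4.2,0,0,0,-0.0053],[-0.28,4.2,0,0,0,-0.0053],[-0.28,4.2,0,0,0,-0.0053],[-0.28,4.2,0,0,0,-0.0053],[-0.28,4.2,0,0,0,-0.0053]]'
python3 -m jog '[[-0.28,4.2,0,0,0,-0.0053],[-0.28,4.2,0,0,0,-0.0053],[-0.28,4.2,0,0,0,-0.0053],[-0.28,4.2,0,0,0,-0.0053],[-0.28,4.2,0,0,0,-0.0053]]'
python3 st.py
```

```text
t: 12.38
ee_pos: [621.7, -72.0, 62.8]
orientation: [-0.088, 3.14, -0.0]
ft_force: [2.6, -1.1, 1.4]
width: 13.3
grasp_force: 30.0
t: 12.8
ee_pos: [621.5, -51.0, 62.7]
orientation: [0.13, -3.139, 0.0]
ft_force: [2.1, -1.1, 2.4]
width: 13.5
grasp_force: 30.0
t: 13.22
ee_pos: [620.9, -30.0, 62.7]
orientation: [0.172, -3.137, 0.0]
ft_force: [0.9, -1.1, 4.5]
width: 13.1
grasp_force: 30.0
t: 13.63
ee_pos: [619.8, -9.0, 62.7]
orientation: [0.213, -3.134, 0.0]
ft_force: [0.7, -0.7, 3.4]
width: 13.1
grasp_force: 30.0
13.6333 [619.77  -8.98  62.71] axle [-312.74    1.24] hd -0.0314 [ 0.7 -0.7  3.4] [-0.12 -0.22 -0.  ] nose [-150.8   -3.9] [-0.03  0.63  1.73 -0.    0.79 -1.74]
```

```bash
python3 -m jog '[[-0.3,4.2,0,0,0,-0.0058],[-0.3,4.2,0,0,0,-0.0058],[-0.3,4.2,0,0,0,-0.0058],[-0.3,4.2,0,0,0,-0.0058],[-0.2,4.2,0,0,0,-0.0058]]'
python3 -m jog '[[0,3,0,0,0,-0.0024],[0,2,0,0,0,0],[0,1,0,0,0,0],[0,0,0,0,0,0]]'
python3 st.py
python3 - <<'E'
from h import *
from workcell import eyes
d=eyes.get_image("top"); np.savez("pics/t5.npz",**d); crop(d,165,165,160,100,5,"pics/t5.png")
o,R=tool(); y=np.arctan2(R[1,1],R[0,1]); u=np.array([np.cos(y),np.sin(y)]); n=np.array([-u[1],u[0]]); b=o["ee_pos"][:2]
for a,l,z in((217,60,59),(217,-60,59),(203,51,106),(203,-51,106)):
    p=w2p(d,np.r_[b+a*u+l*n,z]); print((a,l,z),((p-[165,165]+.5)*5-.5).round(0))
for l in(-85,0,85):
  print("line",[((w2p(d,np.r_[BO+x*ub+l*nb,0])-[165,165]+.5)*5-.5).round(0) for x in(-250,-30)])
E
```

```text
t: 14.05
ee_pos: [618.1, 12.0, 62.7]
orientation: [0.259, -3.131, 0.0]
ft_force: [0.7, -1.0, 4.2]
width: 13.3
grasp_force: 30.0
t: 14.38
ee_pos: [617.1, 17.9, 62.6]
orientation: [0.262, -3.131, -0.0]
ft_force: [1.6, 0.9, 4.1]
width: 12.8
grasp_force: 30.0
14.3833 [617.14  17.85  62.64] axle [-285.82    1.07] hd -0.0005 [1.6 0.9 4.1] [ 0.15 -0.16 -0.04] nose [-123.8    1. ] [ 0.01  0.62  1.73  0.    0.79 -1.73]
(217, 60, 59) [341. 346.]
(217, -60, 59) [308. 141.]
(203, 51, 106) [345. 326.]
(203, -51, 106) [316. 144.]
line [array([526.,  72.]), array([172., 136.])]
line [array([550., 209.]), array([193., 273.])]
line [array([573., 348.]), array([215., 412.])]
```

View pics/t5.png

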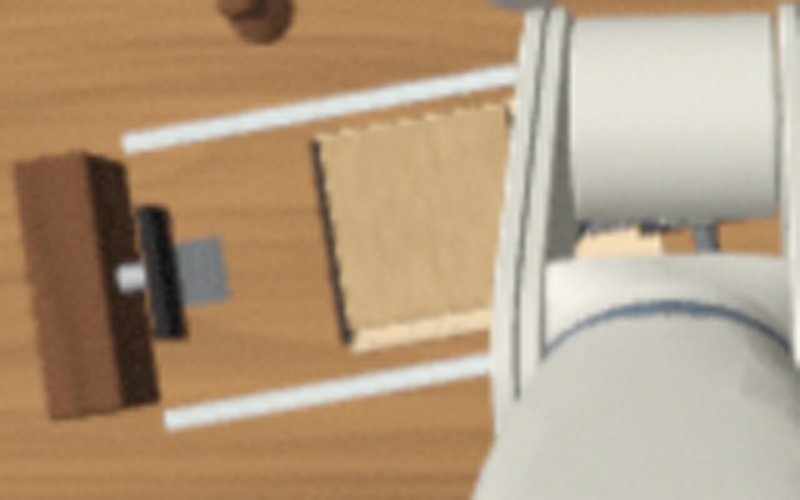

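The nose plate runs from (315,145) to (345,343) in the crop, the pad front edge from (166,207) to (184,335), and the caddy sits midway between the strips. I'll compare the two angles at sub-pixel level.

```bash
cat > ang.py <<'E'
from h import *
def fit(d,vs,u0,z):
    g=d["img"].astype(float).mean(2); P=[]
    for v in vs:
        a=int(round(u0(v)))-6; w=np.clip(85-g[v,a:a+13],0,None)
        if w.sum()>30: P.append((a+(w*np.arange(13)).sum()/w.sum(),v))
    W=bay(p2w(d,np.array(P),z)[:,:2]); k,c=np.polyfit(W[:,1],W[:,0],1); r=W[:,0]-k*W[:,1]-c
    m=abs(r)<2*r.std()+.3; k,c=np.polyfit(W[m,1],W[m,0],1)
    print("x at y=0",c.round(1),"heading dev",(-np.arctan(k)).round(4),"y span",W[:,1].min().round(1),W[:,1].max().round(1),"rms",r[m].std().round(2),m.sum())
E
python3 - <<'E'
from ang import *
d=np.load("pics/t5.npz")
fit(d,range(196,232),lambda v:165+(316+(v-194.2)*5*.1515)/5,59)
fit(d,range(207,231),lambda v:165+(156+(v-206.4)*5*.14)/5,61)
E
```

```text
Traceback (most recent call last):
  File "ang.py", line 7, in fit
    W=bay(p2w(d,np.array(P),z)[:,:2]); k,c=np.polyfit(W[:,1],W[:,0],1); r=W[:,0]-k*W[:,1]-c
          ~~~^^^^^^^^^^^^^^^^^
  File "h.py", line 8, in p2w
    uv=np.asarray(uv,float); q=(uv-[float(d["cx"]),float(d["cy"])])/float(d["fx"]); s=q.copy()
                                ~~^~~~~~~~~~~~~~~~~~~~~~~~~~~~~~~~
ValueError: operands could not be broadcast together with shapes (0,) (2,)
```

```bash
sed -i 's/w=np.clip(85-g\[v,a:a+13\],0,None)/q=g[v,a:a+13]; w=np.clip((q.min()+q.max())\/2-q,0,None)/' ang.py
python3 - <<'E'
from ang import *
d=np.load("pics/t5.npz")
fit(d,range(196,232),lambda v:165+(316+(v-194.2)*5*.1515)/5,59)
fit(d,range(208,231),lambda v:165+(158+(v-206.4)*5*.14)/5,61)
E
```

```text
x at y=0 -126.6 heading dev -0.0025 y span -49.0 53.5 rms 0.27 35
x at y=0 -29.1 heading dev -0.005 y span -31.0 33.1 rms 0.9 23
```

```bash
python3 -m jog '[[0,2,0,0,0,0],[0,4,0,0,0,0],[0,5,0,0,0,0],[0,5,0,0,0,0],[0,5,0,0,0,0]]'
python3 -m jog '[[0,5,0,0,0,0],[0,5,0,0,0,0],[0,5,0,0,0,0],[0,5,0,0,0,0],[0,5,0,0,0,0]]'
python3 -m jog '[[0,5,0,0,0,0],[0,5,0,0,0,0],[0,4,0,0,0,0],[0,3,0,0,0,0],[0,2,0,0,0,0]]'
python3 -m jog '[[0,1,0,0,0,0],[0,1,0,0,0,0],[0,1,0,0,0,0],[0,1,0,0,0,0],[0,1,0,0,0,0]]'
python3 st.py
python3 - <<'E'
from ang import *
from workcell import eyes
d=eyes.get_image("top"); np.savez("pics/t6.npz",**d); crop(d,165,180,110,80,6,"pics/t6.png")
E
```

```text
t: 14.85
ee_pos: [613.7, 38.7, 62.7]
orientation: [-0.261, 3.13, -0.0]
ft_force: [1.5, -0.9, 3.9]
width: 13.1
grasp_force: 30.0
t: 15.27
ee_pos: [609.5, 63.5, 62.7]
orientation: [-0.262, 3.131, -0.0]
ft_force: [2.0, -1.2, 3.9]
width: 13.5
grasp_force: 30.0
t: 15.68
ee_pos: [606.4, 82.1, 62.7]
orientation: [-0.262, 3.131, 0.0]
ft_force: [2.3, -0.2, 3.8]
width: 13.0
grasp_force: 30.0
t: 16.1
ee_pos: [605.6, 86.4, 62.7]
orientation: [0.261, -3.131, 0.0]
ft_force: [2.1, -0.1, 4.8]
width: 13.3
grasp_force: 30.0
16.1 [605.63  86.45  62.67] axle [-216.26    0.99] hd -0.0008 [ 2.1 -0.1  4.8] [-0.05 -0.25 -0.01] nose [-54.3   0.9] [ 0.12  0.62  1.74 -0.    0.78 -1.61]
```

View pics/t6.png

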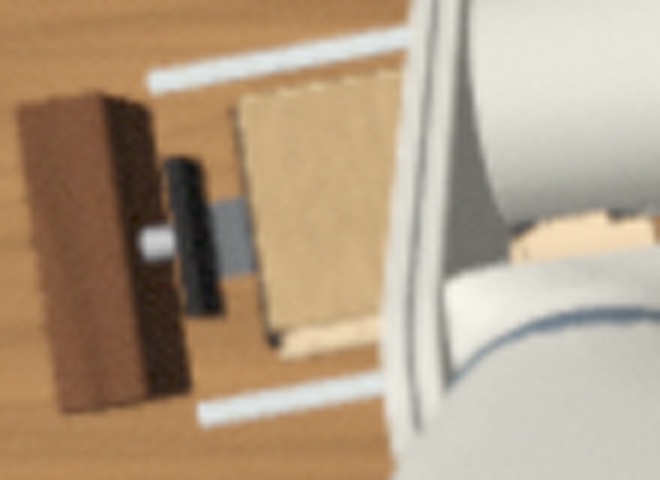

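The gap from the pad's front edge at (213,230) to the nose at (252,230) is about 16 mm, and the two are parallel. I'll creep in with force checks.

```bash
for i in 1; do python3 -m jog '[[0,1,0,0,0,0],[0,1,0,0,0,0],[0,1,0,0,0,0],[0,1,0,0,0,0],[0,1,0,0,0,0]]' | grep -E "ee_pos|ft"; done
python3 -m jog '[[0,0.8,0,0,0,0],[0,0.8,0,0,0,0],[0,0.8,0,0,0,0],[0,0.8,0,0,0,0],[0,0.8,0,0,0,0]]' | grep -E "ee_pos|ft"
python3 -m jog '[[0,0.5,0,0,0,0],[0,0.5,0,0,0,0],[0,0.5,0,0,0,0],[0,0.5,0,0,0,0],[0,0.5,0,0,0,0]]' | grep -E "ee_pos|ft"; python3 st.py
```

```text
ee_pos: [604.8, 91.5, 62.7]
ft_force: [1.7, -0.0, 3.8]
ee_pos: [604.1, 95.5, 62.7]
ft_force: [3.1, -0.1, 3.4]
ee_pos: [603.7, 97.9, 62.7]
ft_force: [1.2, -0.7, 4.2]
17.4 [603.72  97.9   62.68] axle [-204.66    0.98] hd -0.0006 [ 1.2 -0.7  4.2] [ 0.02 -0.29 -0.05] nose [-42.7   0.9] [ 0.14  0.62  1.75 -0.    0.78 -1.6 ]
```

```bash
python3 -m jog '[[0,0.5,0,0,0,0],[0,0.5,0,0,0,0],[0,0.5,0,0,0,0],[0,0.5,0,0,0,0]]' | grep -E "ee_pos|ft"
python3 -m jog '[[0,0.5,0,0,0,0],[0,0.5,0,0,0,0],[0,0.5,0,0,0,0]]' | grep -E "ee_pos|ft"
```

```text
ee_pos: [603.4, 99.9, 62.7]
ft_force: [2.2, -0.1, 3.7]
ee_pos: [603.1, 101.4, 62.7]
ft_force: [1.5, -0.2, 4.0]
```

```bash
python3 -m jog '[[0,0.5,0,0,0,0],[0,0.5,0,0,0,0],[0,0.5,0,0,0,0]]' | grep -E "ee_pos|ft"
```

```text
ee_pos: [602.9, 102.8, 62.7]
ft_force: [1.5, -1.1, 3.9]
```

```bash
python3 -m jog '[[0,0.5,0,0,0,0],[0,0.5,0,0,0,0],[0,0.5,0,0,0,0]]' | grep -E "ee_pos|ft"
```

```text
ee_pos: [602.6, 104.3, 62.7]
ft_force: [2.2, -0.7, 3.5]
```

```bash
python3 -m jog '[[0,0.5,0,0,0,0],[0,0.5,0,0,0,0],[0,0.5,0,0,0,0]]' | grep -E "ee_pos|ft"
```

```text
ee_pos: [602.4, 105.8, 62.7]
ft_force: [1.6, -0.5, 3.6]
```

```bash
python3 -m jog '[[0,0.5,0,0,0,0],[0,0.5,0,0,0,0],[0,0.5,0,0,0,0]]' | grep -E "ee_pos|ft"
```

```text
ee_pos: [602.1, 107.3, 62.7]
ft_force: [1.5, -0.2, 2.9]
```

```bash
python3 -m jog '[[0,0.5,0,0,0,0],[0,0.5,0,0,0,0],[0,0.5,0,0,0,0]]' | grep -E "ee_pos|ft"
```

```text
ee_pos: [601.9, 108.8, 62.7]
ft_force: [1.9, 0.3, 3.2]
```

```bash
python3 -m jog '[[0,0.5,0,0,0,0],[0,0.5,0,0,0,0],[0,0.5,0,0,0,0]]' | grep -E "ee_pos|ft"
```

```text
ee_pos: [601.6, 110.2, 62.7]
ft_force: [1.0, -0.6, 3.1]
```

```bash
python3 -m jog '[[0,0.5,0,0,0,0],[0,0.5,0,0,0,0],[0,0.5,0,0,0,0]]' | grep -E "ee_pos|ft"
```

```text
ee_pos: [601.4, 111.7, 62.7]
ft_force: [1.4, 0.1, 3.9]
```

Run:
```python
from ang import *
from workcell import eyes
d=eyes.get_image("top"); np.savez("pics/t7.npz",**d); crop(d,165,190,90,60,8,"pics/t7.png")
```

```text
(no output)
```

View pics/t7.png

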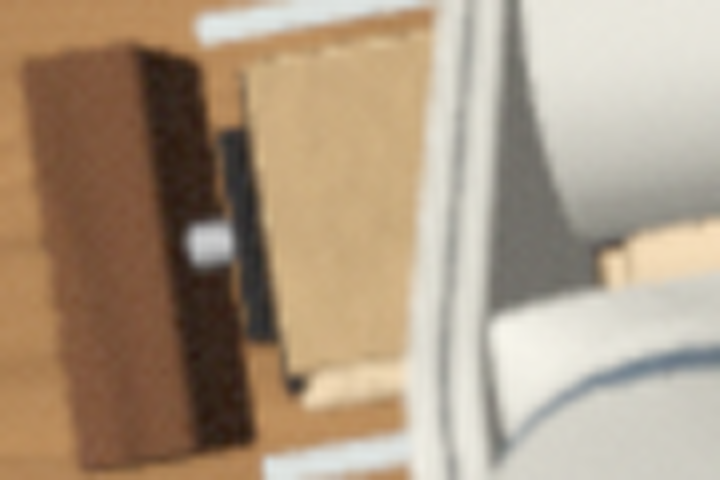

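The nose edge at about (265,230) is now within a millimetre or two of the pad face at about (260,230). I'll continue in small steps.

```bash
python3 -m jog '[[0,0.5,0,0,0,0],[0,0.5,0,0,0,0],[0,0.5,0,0,0,0]]' | grep -E "ee_pos|ft"
```

```text
ee_pos: [601.2, 112.8, 62.7]
ft_force: [2.1, -3.4, 4.3]
```

```bash
python3 -m jog '[[0,0.5,0,0,0,0],[0,0.5,0,0,0,0]]' | grep -E "ee_pos|ft"
```

```text
ee_pos: [601.1, 113.7, 62.7]
ft_force: [2.8, -5.0, 3.9]
```

```bash
python3 -m jog '[[0,0.5,0,0,0,0],[0,0.5,0,0,0,0]]' | grep -E "ee_pos|ft"
```

```text
ee_pos: [601.0, 114.5, 62.7]
ft_force: [3.5, -6.4, 4.4]
```

```bash
python3 -m jog '[[0,0.4,0,0,0,0],[0,0.4,0,0,0,0],[0,0,0,0,0,0],[0,0,0,0,0,0],[0,0,0,0,0,0]]' | grep -E "ee_pos|ft"
python3 -m jog '[[0,0,0,0,0,0],[0,0,0,0,0,0],[0,0,0,0,0,0],[0,0,0,0,0,0],[0,0,0,0,0,0]]' | grep -E "ee_pos|ft"; python3 st.py
```

```text
ee_pos: [600.9, 115.1, 62.7]
ft_force: [2.4, -6.1, 4.8]
ee_pos: [600.9, 115.1, 62.7]
ft_force: [3.4, -6.4, 3.9]
21.2 [600.85 115.13  62.72] axle [-187.19    0.94] hd -0.0005 [ 3.4 -6.4  3.9] [-1.06 -0.47  0.  ] nose [-25.2   0.9] [ 0.17  0.62  1.74 -0.    0.78 -1.57]
```

```bash
python3 -m jog '[[0,0,0,0,0,0],[0,0,0,0,0,0],[0,0,0,0,0,0],[0,0,0,0,0,0],[0,0,0,0,0,0]]' 50
python3 -m jog '[[0,0,0,0,0,0],[0,0,0,0,0,0],[0,0,0,0,0,0]]' | grep -E "width|ft"
```

```text
t: 21.62
ee_pos: [600.1, 116.1, 62.3]
orientation: [0.262, -3.13, -0.0]
ft_force: [-0.0, -0.1, 0.0]
width: 43.2
grasp_force: 0.0
ft_force: [-0.7, 0.2, 0.4]
width: 50.0
```

```bash
python3 -m jog '[[0,0,-3,0,0,0],[0,0,-8,0,0,0],[0,0,-15,0,0,0],[0,0,-20,0,0,0],[0,0,-25,0,0,0]]'| grep -E "ee_pos|ft"
python3 -m jog '[[0,0,-30,0,0,0],[0,0,-30,0,0,0],[0,0,-20,0,0,0],[0,0,-10,0,0,0],[0,0,0,0,0,0]]'| grep -E "ee_pos|ft"
python3 -m jog '[[0,-20,0,0,0,0],[0,-40,0,0,0,0],[0,-40,0,0,0,0],[0,-40,0,0,0,0],[0,-40,0,0,0,0]]'| grep -E "ee_pos|ft"
python3 -m jog '[[0,-40,0,0,0,0],[0,-40,0,0,0,0],[0,-20,0,0,0,0],[0,0,0,0,0,0],[0,0,0,0,0,0]]'| grep -E "t:|ee_pos|ft"
python3 - <<'E'
from h import *
from workcell import eyes
d=eyes.get_image("top"); np.savez("pics/t8.npz",**d); crop(d,160,125,200,130,4,"pics/t8.png")
E
```

```text
ee_pos: [599.8, 115.7, 134.0]
ft_force: [0.7, -0.3, 0.1]
ee_pos: [602.1, 116.2, 226.8]
ft_force: [0.4, 0.1, 0.7]
ee_pos: [629.6, -63.0, 221.9]
ft_force: [0.9, 0.4, -1.0]
t: 23.53
ee_pos: [646.1, -160.9, 221.7]
ft_force: [-0.3, 1.2, 0.3]
```

View pics/t8.png

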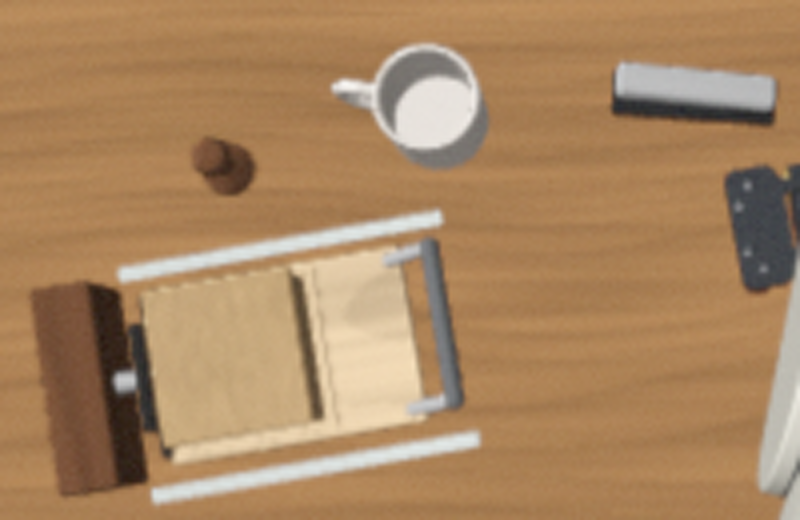

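The caddy stands straight and centred between the strips, nose on the pad at (150,375), with the box seated and the bystanders untouched. Handing the job in.

```bash
python3 -m jog '[[0,0,0,0,0,0],[0,0,0,0,0,0],[0,0,0,0,0,0]]' | grep ft; python3 -c "
from workcell import ticket; print(ticket.close_job())"
```

```text
ft_force: [-0.1, -0.0, 0.2]
the job is handed in; nothing more can be done
None
```

The caddy is parked against the stop pad, centred to about 1 mm and square, after a roughly 7 N press held for about 0.8 s, with the box seated and nothing else disturbed. The castors couldn't be seen but should be trailing after a near-straight final run of about 100 mm, and the front right corner passed close to, or slightly over, the right strip's end on entry. The job was handed in at about 24 s.

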